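# Stack a printed cover set on the packing dock and lock it

## Task

Finish the set of covers on the grey packing dock: lay the green cover squarely on the tan one, then the purple cover squarely on the green one, edges flush, lowering each into place rather than dropping it. Then swing the keeper lever round so that it points into the orange-marked notch and its pad lies over the pile, and leave it there. Do not disturb the white failed print or the other things on the table.

Things in the scene. Friction and masses are not known exactly. Their poses are not given: they have to be found in the camera images.
- tan_cover: Tan flat rectangular 3D-printed cover, 130 (x) x 58 (y) x 18 (z) mm, about 90 g, shallow dark vent slots on top; origin at the centre of its underside, x along its length, z up. It looks the same turned by half a turn. It already lies centred on the dock, its underside 20 mm above the table: the bottom of the pile.
- green_cover: Green flat rectangular 3D-printed cover, 130 (x) x 58 (y) x 18 (z) mm, about 90 g, shallow dark vent slots on top; origin at the centre of its underside, x along its length, z up. It looks the same turned by half a turn. Lies flat on the table; it goes second in the pile.
- purple_cover: Purple flat rectangular 3D-printed cover, 130 (x) x 58 (y) x 18 (z) mm, about 90 g, shallow dark vent slots on top; origin at the centre of its underside, x along its length, z up. It looks the same turned by half a turn. Lies flat on the table; it goes on top of the pile.
- dock: Grey packing dock fixed to the table: flat platform without walls, 20 mm high, wide part 200 x 86 mm; origin on the table under the pile's centre, x along the pile. At x = -120 mm stands the keeper's pivot post, 28 mm thick, with a grey metal quadrant plate round it (top 70 mm above the table) carrying two pairs of notch jaws: orange for locked, dark for open.
- keeper (a joint): Keeper lever angle, rad: 0 = fully open stop, 1.30 = middle of the orange-marked notch, pad straight over the pile, 1.75 = stop beyond. Grows as the lever turns clockwise seen from above. Stiff (about 3 N at the knob), it stays where it is left. Starts between 0 and 0.3.
- keeper_knob (a point): Keeper's upright round black knob with orange band, 24 mm diameter, 89 to 129 mm above the table; this point is on its axis at 112 mm. It stands on a steel bar (16 mm wide, at 81 to 89 mm) 85 mm from the pivot; the bar runs on 35 mm as a pointer, and 87 mm past the pivot the other way to a 24 mm wide rubber pad that swings 7 mm over the finished pile.
- keeper_pivot (a point): Point on the keeper's vertical pivot axis, 112 mm above the table.
- lock_notch (a point): Where the knob's grip point must come: between pivot and orange-jawed notch, 85 mm from the pivot, 112 mm above the table. The jaws beyond it leave a gap about 26 mm wide for the 16 mm pointer.
- white_reject: White failed cover, 130 x 58 x 18 mm with one corner missing, lying beside the good ones; leave it. Origin at the centre of its underside.
- scraper: Scraper about 200 mm long lying on the table; leave it.
- brush: Brush about 170 mm long lying on the table; leave it.
- glue_stick: Yellow standing glue stick, 34 mm diameter, 100 mm tall; leave it. Origin at the centre of its underside.
Mind the look-alikes: they are no part of the job. Of the things like the green_cover, leave any that is pink; of the rest the larger one is meant.

How it is judged (in metres and radians):
On the way, in this order (a step that is already met when the one before it is completed fails the run):
1. the green cover lies squarely on the tan one, released, with the keeper still open (horizontal distance between tan_cover and dock below 0.008 m and angle between the x axis of tan_cover and the x axis of dock, either way round below 0.09 rad and horizontal distance between green_cover and tan_cover below 0.007 m and angle between the x axis of green_cover and the x axis of tan_cover, either way round below 0.09 rad and z of green_cover in the frame of tan_cover between 0.014 and 0.022 m and angle between green_cover's own z axis and vertical below 0.06 rad and contact force between green_cover and the fingers below 0.05 N and linear speed of green_cover below 0.02 m/s and value of joint keeper below 0.8 rad), for 0.2 s.
2. the purple cover lies squarely on the green one, released, with the keeper still open (horizontal distance between tan_cover and dock below 0.008 m and angle between the x axis of tan_cover and the x axis of dock, either way round below 0.09 rad and horizontal distance between each of green_cover, purple_cover and tan_cover below 0.007 m and angle between the x axis of each of green_cover, purple_cover and the x axis of tan_cover, either way round below 0.09 rad and z of green_cover in the frame of tan_cover between 0.014 and 0.022 m and angle between each of green_cover, purple_cover's own z axis and vertical below 0.06 rad and horizontal distance between purple_cover and green_cover below 0.007 m and angle between the x axis of purple_cover and the x axis of green_cover, either way round below 0.09 rad and z of purple_cover in the frame of green_cover between 0.014 and 0.022 m and contact force between purple_cover and the fingers below 0.05 N and linear speed of purple_cover below 0.02 m/s and value of joint keeper below 0.8 rad), for 0.2 s.
3. the keeper lever stands in the orange-marked notch over the square pile (value of joint keeper between 1.2 and 1.4 rad and horizontal distance between tan_cover and dock below 0.008 m and angle between the x axis of tan_cover and the x axis of dock, either way round below 0.09 rad and horizontal distance between each of green_cover, purple_cover and tan_cover below 0.007 m and angle between the x axis of each of green_cover, purple_cover and the x axis of tan_cover, either way round below 0.09 rad and z of green_cover in the frame of tan_cover between 0.014 and 0.022 m and angle between each of green_cover, purple_cover's own z axis and vertical below 0.06 rad and horizontal distance between purple_cover and green_cover below 0.007 m and angle between the x axis of purple_cover and the x axis of green_cover, either way round below 0.09 rad and z of purple_cover in the frame of green_cover between 0.014 and 0.022 m), for 0.2 s.
At the end, for the whole second after the job is handed in: Tan, green, purple lie flat and still on the dock, bottom to top: each centred within 7 mm of the one below, purple also of tan; lengths parallel within 0.09 rad; tan within 8 mm and 0.09 rad of its dock place; keeper still, at 1.2 to 1.4 rad, in the orange notch (all of step 3 and linear speed of each of green_cover, purple_cover, tan_cover below 0.02 m/s and velocity of joint keeper between -0.05 and 0.05 rad/s); the robot touches nothing.
It fails at once if the white failed print or another bystander is moved by more than 30 mm (distance of any of white_reject, scraper, brush, glue_stick from where it was at the start of the episode above 0.03 m).
It fails at once if the green cover is dropped (falls faster than 0.5 m/s out of the fingers, about 13 mm) (linear speed of green_cover above 0.5 m/s and contact force between green_cover and the fingers below 0.05 N).
It fails at once if the purple cover is dropped (falls faster than 0.5 m/s out of the fingers, about 13 mm) (linear speed of purple_cover above 0.5 m/s and contact force between purple_cover and the fingers below 0.05 N).
It also fails if it takes over 72 s, if anything falls off the work surface, if the arm or the gripper's body presses on something with over 40 N, if the wrist force passes 120 N, or if a joint passes its speed limit or range.

## Robot

A 6-joint arm with a two-finger parallel gripper is mounted at the origin on the work surface. World frame = base frame: x ahead of the robot, y to its left, z up, the work surface at z = 0. Lengths are in mm, angles in degrees, forces in N, time in s.
With the tool pointing down it reaches from about 300 to 875 mm from the base axis. Payload 6.4 kg.
Tool frame: the origin (TCP) lies midway between the tips of the shut fingers; the grasp point (between the pads) lies 19 mm behind it (robot.tcp_to_grasp is the distance from the TCP to the grasp point, in mm); z points along the fingers, y is the line along which they close (so a half turn about z gives the same grasp; the last joint's range is limited). The gripper opens to 88 mm and grips with 3 to 60 N. Pads are 18 mm wide; open, the fingers measure 123 mm over their backs; the gripper's body (75 mm by 187 mm) begins 45 mm behind the grasp point.
Start: joints at [54.528, 10.359, 92.074, -0, 77.567, -11.82], TCP at [230.666, 526.72, 238.714] pointing down, gripper open.
Joint ranges: [-171.53, 171.53], [-51.25, 118.39], [17.06, 147.69], [-65.23, 245.23], [0, 150.52], [-178.68, 178.68]. Speed limits (degrees/s): [147.25, 147.25, 172.46, 180, 180, 180].

## Interface

Orientations are given as [roll, pitch, yaw] about the fixed x, y, z axes, in that order (R = Rz(yaw) Ry(pitch) Rx(roll)).
In Python, from cell import robot, optics gives the robot as it stands. The module is installed in compiled form; this text tells all that it offers.
- The arm moves only by the tool drive_tool, never from a script. Its argument "rows" is text: rows parted by semicolons, each of 7 numbers parted by spaces: the turn, a rotation vector about the tool's x, y, z each as a share of 0.08 rad, from -1 to 1, then the shift along the tool's x, y, z each as a share of 0.025 m, from -1 to 1, then the closure, from 0 (fully open) to 1 (shut). In form: rx ry rz tx ty tz fingers; .... A call has 1 to 12 rows; each row shifts and turns the commanded pose from where the row before left it, along the tool's axes as they then stand; what a row does not reach is not made up. A row lasts 1/12 s, in which the tool goes at most 41.7 mm and 7.16 degrees, less where a joint would pass 70% of its speed; a pose out of reach is approached as far as the arm can. A call with a number of a shift or a turn outside -1 to 1 is refused whole. A call with a gripper value outside its range is refused whole. The fingers move at their own pace and stop on an object; "grip_force" is the grip in N (left out, the last holds). Time passes only in rows, so rows that do not move let the fingers close. It gives the time, the measured TCP pose, the force, the opening and the grip force at its end, in the units of the state.
- robot.state(): the state, without advancing time (a new reading comes with each control period).
- optics.read_camera(name): name is "side" or "top"; returns a dict with "image" (480x640x3 uint8, red, green, blue), "range_z" (480x640 float32, mm along the optical axis (not along the pixel's ray), 0 where there is no reading), "camera_matrix" (3x3 intrinsics, pixels), "pose" (4x4, takes a point from camera to world coordinates). Camera axes: x right, y down, z forward; pixel columns grow to the right and rows downward; lengths in mm; the calibration is good to about 2 mm. A picture is of the moment at which its call begins.
- robot.finish_job(): hands the job in; it is judged then, once.
The state is a dict: "t": time; "joint_pos": joint angles; "qd": joint speeds; "joint_torque": joint torques, N m; "tool_pos": TCP position; "orientation": TCP orientation; "wrist_force": force on the tool from outside, world axes, zero at the start; "moment": the same for the moment, N m; "gripper_width": opening from 0.0 (shut) to 1.0 (fully open); "grip_force": force on a finger pad.
Only numpy, scipy, OpenCV 4.12 (cv2) and the standard library are available. Lean on these libraries where they do the work, as an engineer would, in place of code of your own. Each camera call takes 0.05 s, during which the arm holds its last target. There are 200 camera calls.

## Working session

There is one attempt and no reset: what is moved stays moved. The work goes in short steps, Python scripts to look and compute and a tool call to move; the robot and the scene stay as the last step left them, time stands still between calls to the robot, and variables do not carry over. Pictures are saved under pics/ and viewed, at most 10 in all, crops included, and the job is handed in when it is done.

Besides the shell and the picture viewer there is one more tool, called after "Request:" by a JSON object that holds its "op" and its "data", one argument or row to a line. drive_tool: Moves the arm, as the interface text tells. Shift numbers are shares of 0.025 m and turn numbers shares of 0.08 rad, none past 1 either way. Its arguments: {"type":"object","properties":{"rows":{"type":"string"},"grip_force":{"type":"number"}},"required":["rows"]}

```bash
mkdir -p pics; python3 - <<'E'
from cell import robot, optics
import cv2,pickle
d={n:optics.read_camera(n) for n in("top","side")}
pickle.dump(d,open('d0.pkl','wb'))
for n in d:
    cv2.imwrite(f'pics/{n}0.png',d[n]['image'][:,:,::-1]); print(n,d[n]['camera_matrix'].tolist(),d[n]['pose'].round(3).tolist())
print(robot.state())
E
```

```text
top [[511.973082900649, 0.0, 320.94487214653594], [0.0, 511.973082900649, 244.7495193311767], [0.0, 0.0, 1.0]] [[0.006, -0.998, 0.06, 468.476], [-1.0, -0.004, 0.026, -71.422], [-0.026, -0.06, -0.998, 1206.904], [0.0, 0.0, 0.0, 1.0]]
side [[568.3226856835274, 0.0, 314.5353852720002], [0.0, 568.3226856835274, 248.44828885646558], [0.0, 0.0, 1.0]] [[0.727, -0.354, 0.589, -297.681], [-0.687, -0.388, 0.614, -903.62], [0.011, -0.851, -0.525, 829.808], [0.0, 0.0, 0.0, 1.0]]
{'t': 0.1, 'joint_pos': array([ 5.45282546e+01,  1.03976263e+01,  9.21262208e+01, -1.57430805e-03,
        7.75675811e+01, -1.18189666e+01]), 'qd': array([-0.00528991, -0.15374003, -0.09168325, -0.0028539 , -0.0642    ,
       -0.07356199]), 'joint_torque': array([ 5.79618536e-04, -4.34826207e+01, -3.42695189e+01,  7.03653297e-02,
        3.41683743e-02, -2.16755194e-05]), 'tool_pos': array([230.37735092, 526.29781619, 237.89785678]), 'orientation': array([-1.79910195e+02, -1.72220490e-02,  1.56347548e+02]), 'wrist_force': array([-0.32261901,  0.19350933,  0.62566253]), 'moment': array([-7.57250131e-05, -3.08796482e-02,  1.59456776e-02]), 'grip_force': 0.0, 'gripper_width': 1.0009549425960858}
```

View pics/top0.png

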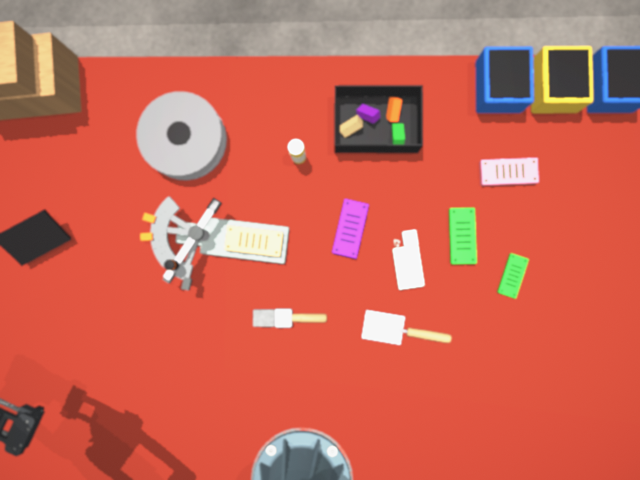

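View pics/side0.png

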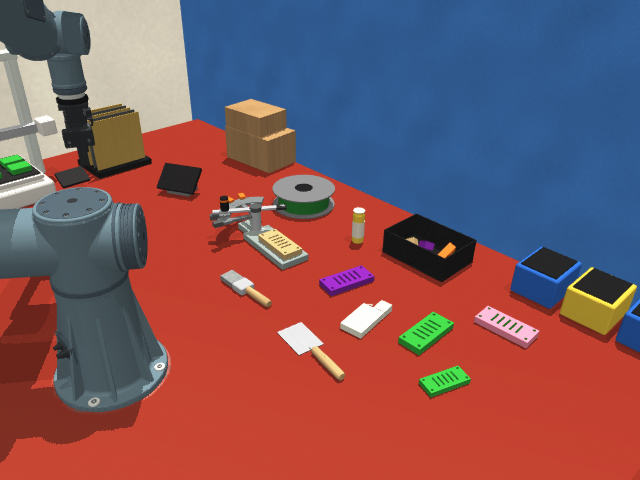

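The top view shows the large green cover at about (463,236), purple at (350,229) and tan at (254,240). The lever knob is at (171,266), the pivot near (197,232), and the orange jaws at (148,217) and (146,237). The side view agrees; the pink and small green covers are decoys.

```bash
cat > h.py <<'E'
import numpy as np,cv2
def world(d):
    K=d['camera_matrix'];P=d['pose'];Z=d['range_z'].astype(float)
    v,u=np.mgrid[:480,:640]
    r=np.stack([(u-K[0,2])/K[0,0],(v-K[1,2])/K[1,1],np.ones_like(Z)],-1)
    return (r*Z[...,None])@P[:3,:3].T+P[:3,3]
def ray(d,uv,h):
    K=d['camera_matrix'];P=d['pose'];uv=np.atleast_2d(uv).astype(float)
    r=np.c_[(uv-[K[0,2],K[1,2]])/[K[0,0],K[1,1]],np.ones(len(uv))]@P[:3,:3].T
    return (P[:3,3]+r*((h-P[2,3])/r[:,2])[:,None])[:,:2]
def rect(d,m,h,name):
    m=m.astype(np.uint8)*255
    m=cv2.morphologyEx(m,cv2.MORPH_CLOSE,np.ones((5,5)))
    c=max(cv2.findContours(m,cv2.RETR_EXTERNAL,cv2.CHAIN_APPROX_NONE)[0],key=cv2.contourArea)
    p=ray(d,c[:,0],h).astype(np.float32)
    (x,y),(a,b),t=cv2.minAreaRect(p)
    if a<b:a,b,t=b,a,t+90
    print(name,'xy',round(x,1),round(y,1),'size',round(a,1),round(b,1),'long-axis deg',round((t+90)%180-90,1))
def box(u0,u1,v0,v1):
    m=np.zeros((480,640),bool);m[v0:v1,u0:u1]=1;return m
def measure(d,masks):
    W=world(d);Zh=W[...,2];hsv=cv2.cvtColor(d['image'],cv2.COLOR_RGB2HSV)
    H,S=hsv[...,0],hsv[...,1]
    for n,(bx,hlo,hhi,h,hu) in masks.items():
        m=box(*bx)&(Zh>hlo)&(Zh<hhi)
        if hu:m&=(H>hu[0])&(H<hu[1])&(S>hu[2])
        if m.sum()<30: print(n,'few',m.sum());continue
        print(n,m.sum(),'h med',np.median(Zh[m]).round(1));rect(d,m,h,n)
E
python3 - <<'E'
from h import *;import pickle
D=pickle.load(open('d0.pkl','rb'));d=D['top']
measure(d,{'green':((440,490,200,275),10,30,18,(40,80,80)),'purple':((325,375,190,265),10,30,18,(125,165,80)),
'tan':((222,290,215,262),30,46,38,None),'dock':((200,295,210,268),13,46,20,None),'white':((385,430,225,295),10,30,18,None)})
W=world(d);hsv=cv2.cvtColor(d['image'],cv2.COLOR_RGB2HSV)
m=box(150,195,250,290)&(W[...,2]>110)&(W[...,2]<145);print('knob',m.sum(),W[m].mean(0),np.median(W[m],0))
m=box(135,230,190,300)&(W[...,2]>78)&(W[...,2]<96)
p=ray(d,np.argwhere(m)[:,::-1],89);print('bar',m.sum(),cv2.fitLine(p.astype(np.float32),cv2.DIST_HUBER,0,.01,.01).ravel(), cv2.minAreaRect(p.astype(np.float32)))
m=box(135,170,205,250)&(hsv[...,0]<25)&(hsv[...,0]>11)&(hsv[...,1]>150)
n,l,s,c=cv2.connectedComponentsWithStats(m.astype(np.uint8))
for i in range(1,n):
    if s[i,4]>15:print('jaw',s[i],c[i],W[l==i].mean(0),np.median(W[l==i][:,2]))
W2=world(d);m=box(280,315,130,170)&(W2[...,2]>60);print('glue',W2[m].mean(0))
E
```

```text
green 1424 h med 18.7
green xy 562.4 -367.0 size 128.6 58.7 long-axis deg 1.3
purple 1378 h med 18.9
purple xy 579.1 -106.9 size 130.0 57.9 long-axis deg -13.0
tan 1416 h med 38.8
tan xy 547.8 115.5 size 130.5 58.1 long-axis deg 83.4
dock 3028 h med 25.0
dock xy 550.8 140.9 size 201.3 85.9 long-axis deg 83.4
white 1255 h med 18.9
white xy 507.4 -238.5 size 129.8 58.8 long-axis deg 8.4
knob 121 [490.09214997 278.05837208 127.50925749] [490.43957994 277.34495359 128.98289245]
bar 825 [ 8.4852481e-01 -5.2915555e-01  5.5290186e+02  2.4045497e+02] ((560.2169799804688, 285.6728515625), (152.56570434570312, 211.76840209960938), 69.33612823486328)
jaw [142 213  13  10  65] [147.96923077 217.36923077] [596.81566388 349.41723164  66.54359365] 76.64966012104901
jaw [140 232  12   9  81] [145.18518519 236.33333333] [553.46474484 352.71462206  71.58174932] 77.6147881634929
glue [741.86993384  13.00183194 116.66064317]
```

Request:
{"op": "drive_tool", "data": {
  "rows": "0 0 -0.909 0 0 0 0;0 0 -0.909 0 0 0 0;0 0 -0.909 0 0 0 0;0 0 -0.909 0 0 0 0;0 0 -0.909 0 0 0 0;0 0 -0.909 0 0 0 0;0 0 0 -0.346 -1 0 0;0 0 0 -0.346 -1 0 0;0 0 0 -0.346 -1 0 0;0 0 0 -0.346 -1 0 0;0 0 0 -0.346 -1 0 0;0 0 0 -0.346 -1 0 0"
}}

```text
t: 1.1
tool_pos: [286.0, 376.7, 238.3]
orientation: [-180.0, -0.0, -178.6]
wrist_force: [1.2, 0.1, 0.1]
gripper_width: 1.002
grip_force: 0.0
```

```bash
cat > go.py <<'E'
import sys,numpy as np
from cell import robot
from scipy.spatial.transform import Rotation as R
s=robot.state();t=np.array(list(map(float,sys.argv[1:5])))
o=s['orientation'];M=R.from_euler('xyz',o,degrees=True).as_matrix()
dy=(t[3]-o[2]+180)%360-180
Mt=R.from_euler('xyz',[180,0,t[3]],degrees=True).as_matrix()
dp=t[:3]-s['tool_pos']
rv=R.from_matrix(M.T@Mt).as_rotvec()
print('t',round(s['t'],2),'pos',s['tool_pos'].round(1),'rpy',o.round(2),'w',round(s['gripper_width']*88,1),'F',s['wrist_force'].round(1),'grip',round(s['grip_force'],1))
print('turn units',(rv/.08).round(3),'| shift units after turn',(Mt.T@dp/25).round(3),'| before turn',(M.T@dp/25).round(3))
E
python3 go.py 562.4 -367 100 181.3
```

```text
t 1.1 pos [286.  376.7 238.3] rpy [-1.7997e+02 -3.0000e-02 -1.7863e+02] w 88.1 F [1.2 0.1 0.1] grip 0.0
turn units [-0.006 -0.007  0.015] | shift units after turn [-10.378 -29.989   5.532] | before turn [-10.345 -29.999   5.54 ]
```

Request:
{"op": "drive_tool", "data": {
  "rows": "0 0 0 -0.346 -1 0 0;0 0 0 -0.346 -1 0 0;0 0 0 -0.346 -1 0 0;0 0 0 -0.346 -1 0 0;0 0 0 -0.346 -1 0 0;0 0 0 -0.346 -1 0 0;0 0 0 -0.346 -1 0 0;0 0 0 -0.346 -1 0 0;0 0 0 -0.346 -1 0 0;0 0 0 -0.346 -1 0 0;0 0 0 -0.346 -1 0 0;0 0 0 -0.346 -1 0 0"
}}

```text
t: 2.1
tool_pos: [396.9, 79.2, 238.5]
orientation: [180.0, -0.0, -178.7]
wrist_force: [0.6, 0.1, -0.1]
gripper_width: 0.999
grip_force: 0.0
```

Request:
{"op": "drive_tool", "data": {
  "rows": "0 0 0 -0.346 -1 0 0;0 0 0 -0.346 -1 0 0;0 0 0 -0.346 -1 0 0;0 0 0 -0.346 -1 0 0;0 0 0 -0.346 -1 0 0;0 0 0 -0.346 -1 0 0;0 0 0 -0.346 -1 0 0;0 0 0 -0.346 -1 0 0;0 0 0 -0.346 -1 0 0;0 0 0 -0.346 -1 0 0;0 0 0 -0.346 -1 0 0;0 0 0 -0.346 -1 0 0"
}}

```text
t: 3.1
tool_pos: [507.8, -218.1, 238.2]
orientation: [180.0, -0.0, -178.7]
wrist_force: [-0.3, 0.6, 0.3]
gripper_width: 1.004
grip_force: 0.0
```

Request:
{"op": "drive_tool", "data": {
  "rows": "0 0 0 -0.346 -1 0 0;0 0 0 -0.346 -1 0 0;0 0 0 -0.346 -1 0 0;0 0 0 -0.346 -1 0 0;0 0 0 -0.346 -1 0 0;0 0 0 -0.346 -1 0 0;0 0 0 0 0 0.9 0;0 0 0 0 0 0.9 0;0 0 0 0 0 0.9 0;0 0 0 0 0 0.9 0;0 0 0 0 0 0.9 0;0 0 0 0 0 0.5 0"
}}

```text
t: 4.1
tool_pos: [561.7, -364.4, 110.0]
orientation: [179.8, -0.2, -178.7]
wrist_force: [-0.1, -0.6, 0.7]
gripper_width: 1.002
grip_force: 0.0
```

```bash
python3 go.py 562.4 -367 4 181.3
```

```text
t 4.1 pos [ 561.7 -364.4  110. ] rpy [ 179.8    -0.2  -178.66] w 88.2 F [-0.1 -0.6  0.7] grip 0.0
turn units [ 0.044 -0.044  0.008] | shift units after turn [-0.028 -0.104  4.239] | before turn [-0.042 -0.119  4.239]
```

Request:
{"op": "drive_tool", "data": {
  "rows": "0 0 0 -0.03 -0.1 0 0;0 0 0 0 0 0.8 0;0 0 0 0 0 0.8 0;0 0 0 0 0 0.8 0;0 0 0 0 0 0.6 0;0 0 0 0 0 0.4 0;0 0 0 0 0 0.3 0;0 0 0 0 0 0 0;0 0 0 0 0 0 0"
}}

```text
t: 4.85
tool_pos: [564.3, -368.4, 21.7]
orientation: [-180.0, 0.0, -178.7]
wrist_force: [-0.0, 0.3, 0.2]
gripper_width: 1.0
grip_force: 0.0
```

```bash
python3 go.py 562.4 -367 4 181.3
```

```text
t 4.85 pos [ 564.3 -368.4   21.7] rpy [-1.7998e+02  2.0000e-02 -1.7865e+02] w 88.0 F [-0.   0.3  0.2] grip 0.0
turn units [-0.004  0.004  0.011] | shift units after turn [0.073 0.059 0.707] | before turn [0.073 0.06  0.707]
```

Request:
{"op": "drive_tool", "data": {
  "rows": "0 0 0 0.073 0.06 0.35 0;0 0 0 0 0 0.32 0;0 0 0 0 0 0 0;0 0 0 0 0 0 1;0 0 0 0 0 0 1;0 0 0 0 0 0 1;0 0 0 0 0 0 1;0 0 0 0 0 0 1;0 0 0 0 0 0 1;0 0 0 0 0 0 1",
  "grip_force": 20
}}

```text
t: 5.68
tool_pos: [562.3, -367.0, 4.9]
orientation: [-180.0, 0.0, -178.7]
wrist_force: [0.2, -1.3, 1.0]
gripper_width: 0.654
grip_force: 20.0
```

```bash
python3 go.py 562.4 -367 130 181.3
```

```text
t 5.68 pos [ 562.3 -367.     4.9] rpy [-1.7997e+02  3.0000e-02 -1.7865e+02] w 57.5 F [ 0.2 -1.3  1. ] grip 20.0
turn units [-0.008  0.006  0.011] | shift units after turn [-3.000e-03  1.000e-03 -5.006e+00] | before turn [-5.000e-03 -2.000e-03 -5.006e+00]
```

Request:
{"op": "drive_tool", "data": {
  "rows": "0 0 0 0 0 -0.5 1;0 0 0 0 0 -1 1;0 0 0 0 0 -1 1;0 0 0 0 0 -1 1;0 0 0 0 0 -1 1;0 0 0 0 0 -0.5 1;0 0 0 0 0.5 0 1;0 0 0 0.007 0.965 0 1;0 0 0 0.007 0.965 0 1;0 0 0 0.007 0.965 0 1;0 0 0 0.007 0.965 0 1;0 0 0 0.007 0.965 0 1"
}}

```text
t: 6.68
tool_pos: [556.7, -230.9, 127.5]
orientation: [179.9, -0.2, -178.6]
wrist_force: [0.0, -1.0, -1.5]
gripper_width: 0.657
grip_force: 20.0
```

Request:
{"op": "drive_tool", "data": {
  "rows": "0 0 0 0.007 0.965 0 1;0 0 0 0.007 0.965 0 1;0 0 0 0.007 0.965 0 1;0 0 0 0.007 0.965 0 1;0 0 0 0.007 0.965 0 1;0 0 0 0.007 0.965 0 1;0 0 0 0.007 0.965 0 1;0 0 0 0.007 0.965 0 1;0 0 0 0.007 0.965 0 1;0 0 0 0.007 0.965 0 1;0 0 0 0.007 0.965 0 1;0 0 0 0.007 0.965 0 1"
}}

```text
t: 7.68
tool_pos: [547.2, 57.8, 127.7]
orientation: [180.0, -0.2, -178.6]
wrist_force: [0.3, 0.2, -0.4]
gripper_width: 0.655
grip_force: 20.0
```

Request:
{"op": "drive_tool", "data": {
  "rows": "0 0 0 0.007 0.965 0 1;0 0 0 0.007 0.965 0 1;0 0 0 0 0.5 0 1;0 0 0.971 0 0 0 1;0 0 0.971 0 0 0 1;0 0 0.971 0 0 0 1;0 0 0.971 0 0 0 1;0 0 0.971 0 0 0 1;0 0 0.971 0 0 0 1;0 0 0.971 0 0 0 1;0 0 0.971 0 0 0 1;0 0 0.971 0 0 0 1"
}}

```text
t: 8.68
tool_pos: [546.2, 116.4, 128.2]
orientation: [-179.9, -0.1, 141.1]
wrist_force: [0.7, -0.4, -0.3]
gripper_width: 0.656
grip_force: 20.0
```

Request:
{"op": "drive_tool", "data": {
  "rows": "0 0 0.971 0 0 0 1;0 0 0.971 0 0 0 1;0 0 0.971 0 0 0 1;0 0 0.971 0 0 0 1;0 0 0.971 0 0 0 1;0 0 0.971 0 0 0 1;0 0 0.971 0 0 0 1;0 0 0.971 0 0 0 1;0 0 0.971 0 0 0 1;0 0 0.971 0 0 0 1;0 0 0 0 0 0 1;0 0 0 0 0 0 1"
}}

```text
t: 9.68
tool_pos: [546.5, 116.4, 128.5]
orientation: [-179.9, -0.0, 96.9]
wrist_force: [0.2, 0.0, -1.0]
gripper_width: 0.653
grip_force: 20.0
```

```bash
python3 go.py 547.8 115.5 70 83.4; python3 - <<'E'
from h import *;from cell import optics;import pickle
d=optics.read_camera('side');pickle.dump(d,open('d1.pkl','wb'))
cv2.imwrite('pics/s1.png',d['image'][60:360,130:530,::-1])
E
```

```text
t 9.68 pos [546.5 116.4 128.5] rpy [-1.799e+02 -1.000e-02  9.691e+01] w 57.4 F [ 0.2  0.  -1. ] grip 20.0
turn units [-2.100e-02  1.000e-03  2.948e+00] | shift units after turn [-0.03   0.054  2.342] | before turn [-0.042  0.049  2.342]
```

View pics/s1.png

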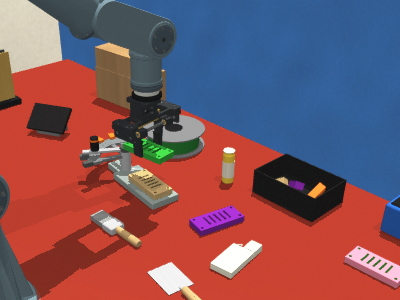

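The crop shows the green cover held level in the gripper above the tan one, with about 13° of turn still to go.

Request:
{"op": "drive_tool", "data": {
  "rows": "0 0 0.983 0 0 0 1;0 0 0.983 0 0 0 1;0 0 0.983 0 0 0 1;0 0 0 -0.03 0.054 0 1;0 0 0 0 0 0.7 1;0 0 0 0 0 0.7 1;0 0 0 0 0 0.7 1;0 0 0 0 0 0.5 1;0 0 0 0 0 0.4 1;0 0 0 0 0 0 1;0 0 0 0 0 0 1;0 0 0 0 0 0 1"
}}

```text
t: 10.73
tool_pos: [549.3, 115.5, 55.2]
orientation: [179.9, -0.0, 83.3]
wrist_force: [0.4, -0.4, -0.0]
gripper_width: 0.656
grip_force: 20.0
```

```bash
python3 go.py 547.8 115.5 42.9 83.4
```

```text
t 10.73 pos [549.3 115.5  55.2] rpy [ 1.7993e+02 -1.0000e-02  8.3300e+01] w 57.7 F [ 0.4 -0.4 -0. ] grip 20.0
turn units [ 0.015 -0.002 -0.021] | shift units after turn [-0.008 -0.061  0.493] | before turn [-0.008 -0.062  0.492]
```

Before seating it, I check the held green cover against the tan one from above, since the gripper hides the top view only partly.

Request:
{"op": "drive_tool", "data": {
  "rows": "0 0 0 -0.01 -0.06 0.2 1;0 0 0 0 0 0.15 1;0 0 0 0 0 0.1 1;0 0 0 0 0 0.04 1;0 0 0 0 0 0 1;0 0 0 0 0 0 1"
}}

```text
t: 11.23
tool_pos: [547.2, 115.5, 42.8]
orientation: [-180.0, 0.0, 83.3]
wrist_force: [-3.0, -0.1, 5.6]
gripper_width: 0.658
grip_force: 20.0
```

```bash
python3 go.py 547.8 115.5 42.9 83.4
```

```text
t 11.23 pos [547.2 115.5  42.8] rpy [-180.      0.     83.28] w 57.9 F [-3.  -0.1  5.6] grip 20.0
turn units [-0.     0.001 -0.026] | shift units after turn [ 0.004  0.024 -0.003] | before turn [ 0.004  0.024 -0.003]
```

Request:
{"op": "drive_tool", "data": {
  "rows": "0 0 0 0 0.02 0 1;0 0 0 0 0 0 0.6;0 0 0 0 0 0 0.4;0 0 0 0 0 0 0;0 0 0 0 0 0 0;0 0 0 0 0 0 0;0 0 0 0 0 -0.4 0;0 0 0 0 0 -0.8 0;0 0 0 0 0 -1 0;0 0 0 0 0 -1 0;0 0 0 0 0 -0.8 0;0 0 0 0 0 0 0"
}}

```text
t: 12.23
tool_pos: [550.8, 115.5, 147.7]
orientation: [179.5, -0.1, 83.3]
wrist_force: [1.1, -0.4, 0.3]
gripper_width: 1.002
grip_force: 0.0
```

```bash
python3 go.py 579.1 -106.9 130 167
```

```text
t 12.23 pos [550.8 115.5 147.7] rpy [ 1.7951e+02 -6.0000e-02  8.3270e+01] w 88.2 F [ 1.1 -0.4  0.3] grip 0.0
turn units [  0.097   0.068 -18.266] | shift units after turn [-3.104 -8.413  0.706] | before turn [-8.702  2.16   0.716]
```

Request:
{"op": "drive_tool", "data": {
  "rows": "0 0 0 -0.967 0.24 0 0;0 0 0 -0.967 0.24 0 0;0 0 0 -0.967 0.24 0 0;0 0 0 -0.967 0.24 0 0;0 0 0 -0.967 0.24 0 0;0 0 0 -0.967 0.24 0 0;0 0 0 -0.967 0.24 0 0;0 0 0 -0.967 0.24 0 0;0 0 0 -0.967 0.24 0 0;0 0 -0.9615 0 0 0 0;0 0 -0.9615 0 0 0 0;0 0 -0.9615 0 0 0 0"
}}

```text
t: 13.23
tool_pos: [575.3, -107.6, 141.4]
orientation: [-179.9, -0.0, 96.6]
wrist_force: [0.5, 0.7, 0.3]
gripper_width: 0.999
grip_force: 0.0
```

Request:
{"op": "drive_tool", "data": {
  "rows": "0 0 -0.9615 0 0 0 0;0 0 -0.9615 0 0 0 0;0 0 -0.9615 0 0 0 0;0 0 -0.9615 0 0 0 0;0 0 -0.9615 0 0 0 0;0 0 -0.9615 0 0 0 0;0 0 -0.9615 0 0 0 0;0 0 -0.9615 0 0 0 0;0 0 -0.9615 0 0 0 0;0 0 -0.9615 0 0 0 0;0 0 -0.9615 0 0 0 0;0 0 -0.9615 0 0 0 0"
}}

```text
t: 14.23
tool_pos: [575.3, -106.9, 141.4]
orientation: [-180.0, -0.1, 149.6]
wrist_force: [0.9, 0.3, -0.2]
gripper_width: 1.003
grip_force: 0.0
```

Request:
{"op": "drive_tool", "data": {
  "rows": "0 0 -0.9615 0 0 0 0;0 0 -0.9615 0 0 0 0;0 0 -0.9615 0 0 0 0;0 0 -0.9615 0 0 0 0;0 0 0 0 0 0.7 0;0 0 0 0 0 0.9 0;0 0 0 0 0 0.9 0;0 0 0 0 0 0.6 0;0 0 0 0 0 0.4 0;0 0 0 0 0 0 0;0 0 0 0 0 0 0"
}}

```text
t: 15.15
tool_pos: [575.4, -106.9, 54.3]
orientation: [180.0, -0.1, 167.0]
wrist_force: [0.1, 0.1, 0.4]
gripper_width: 1.002
grip_force: 0.0
```

```bash
python3 go.py 579.1 -106.9 5 167; python3 - <<'E'
from h import *;from cell import optics
d=optics.read_camera('top')
cv2.imwrite('pics/t2.png',d['image'][:,:,::-1])
measure(d,{'green':((210,300,205,275),46,70,56,(40,80,60)),'tanlow':((210,300,205,275),30,46,38,None)})
E
```

```text
t 15.15 pos [ 575.4 -106.9   54.3] rpy [ 1.7999e+02 -7.0000e-02  1.6700e+02] w 88.2 F [0.1 0.1 0.4] grip 0.0
turn units [ 0.002 -0.015  0.   ] | shift units after turn [-0.143  0.033  1.972] | before turn [-0.145  0.032  1.972]
green 1417 h med 56.8
green xy 547.7 115.6 size 129.5 57.4 long-axis deg 83.2
tanlow 40 h med 37.4
tanlow xy 539.5 52.1 size 55.8 3.1 long-axis deg -7.2
```

View pics/t2.png

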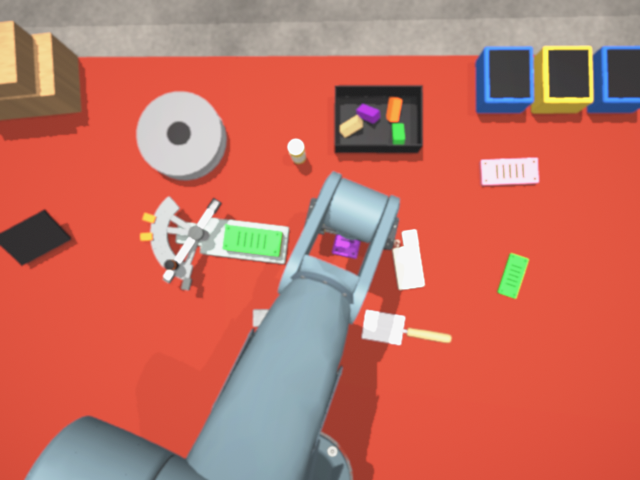

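The picture shows the green cover flush on the tan one at pixel (254,240), measured at (547.7, 115.6) mm, and the arm over the purple cover. Next I grasp purple.

Request:
{"op": "drive_tool", "data": {
  "rows": "0 0 0 -0.143 0.033 0 0;0 0 0 0 0 0.5 0;0 0 0 0 0 0.6 0;0 0 0 0 0 0.5 0;0 0 0 0 0 0.27 0;0 0 0 0 0 0.1 0;0 0 0 0 0 0 0;0 0 0 0 0 0 0;0 0 0 0 0 0 0"
}}

```text
t: 15.95
tool_pos: [580.0, -107.2, 6.1]
orientation: [-180.0, 0.1, 167.0]
wrist_force: [0.9, -0.1, -0.0]
gripper_width: 1.002
grip_force: 0.0
```

```bash
python3 go.py 579.1 -106.9 5 167
```

```text
t 15.95 pos [ 580.  -107.2    6.1] rpy [-1.7999e+02  7.0000e-02  1.6700e+02] w 88.2 F [ 0.9 -0.1 -0. ] grip 0.0
turn units [-0.003  0.015  0.001] | shift units after turn [0.038 0.004 0.045] | before turn [0.038 0.004 0.045]
```

Request:
{"op": "drive_tool", "data": {
  "rows": "0 0 0 0.038 0 0.045 0;0 0 0 0 0 0 1;0 0 0 0 0 0 1;0 0 0 0 0 0 1;0 0 0 0 0 0 1;0 0 0 0 0 0 1;0 0 0 0 0 0 1;0 0 0 0 0 0 1"
}}

```text
t: 16.62
tool_pos: [578.6, -106.9, 4.5]
orientation: [-180.0, 0.0, 167.0]
wrist_force: [-0.4, -0.7, 0.9]
gripper_width: 0.654
grip_force: 20.0
```

```bash
python3 go.py 547.7 115.6 130 83.3
```

```text
t 16.62 pos [ 578.6 -106.9    4.5] rpy [-1.7999e+02  1.0000e-02  1.6701e+02] w 57.5 F [-0.4 -0.7  0.9] grip 20.0
turn units [0.0000e+00 2.0000e-03 1.8262e+01] | shift units after turn [ 8.694 -2.264 -5.022] | before turn [ 3.203  8.393 -5.023]
```

Request:
{"op": "drive_tool", "data": {
  "rows": "0 0 0 0 0 -0.5 1;0 0 0 0 0 -1 1;0 0 0 0 0 -1 1;0 0 0 0 0 -1 1;0 0 0 0 0 -1 1;0 0 0 0 0 -0.52 1;0 0 0 0.356 0.9326 0 1;0 0 0 0.356 0.9326 0 1;0 0 0 0.356 0.9326 0 1;0 0 0 0.356 0.9326 0 1;0 0 0 0.356 0.9326 0 1;0 0 0 0.356 0.9326 0 1"
}}

```text
t: 17.62
tool_pos: [557.3, 42.7, 129.8]
orientation: [180.0, -0.0, 167.0]
wrist_force: [-0.3, 0.4, -0.8]
gripper_width: 0.655
grip_force: 20.0
```

Request:
{"op": "drive_tool", "data": {
  "rows": "0 0 0 0.356 0.9326 0 1;0 0 0 0.356 0.9326 0 1;0 0 0 0.356 0.9326 0 1;0 0 0.9612 0 0 0 1;0 0 0.9612 0 0 0 1;0 0 0.9612 0 0 0 1;0 0 0.9612 0 0 0 1;0 0 0.9612 0 0 0 1;0 0 0.9612 0 0 0 1;0 0 0.9612 0 0 0 1;0 0 0.9612 0 0 0 1;0 0 0.9612 0 0 0 1"
}}

```text
t: 18.62
tool_pos: [547.3, 115.7, 129.8]
orientation: [-180.0, -0.0, 127.1]
wrist_force: [0.6, -0.1, -1.3]
gripper_width: 0.657
grip_force: 20.0
```

Request:
{"op": "drive_tool", "data": {
  "rows": "0 0 0.9612 0 0 0 1;0 0 0.9612 0 0 0 1;0 0 0.9612 0 0 0 1;0 0 0.9612 0 0 0 1;0 0 0.9612 0 0 0 1;0 0 0.9612 0 0 0 1;0 0 0.9612 0 0 0 1;0 0 0.9612 0 0 0 1;0 0 0.9612 0 0 0 1;0 0 0.9612 0 0 0 1;0 0 0 0 0 0 1;0 0 0 0 0 0 1"
}}

```text
t: 19.62
tool_pos: [547.4, 115.7, 129.8]
orientation: [-180.0, 0.0, 83.4]
wrist_force: [0.1, -0.1, -0.6]
gripper_width: 0.654
grip_force: 20.0
```

```bash
python3 go.py 547.7 115.6 61 83.3
```

```text
t 19.62 pos [547.4 115.7 129.8] rpy [-179.98    0.     83.42] w 57.6 F [ 0.1 -0.1 -0.6] grip 20.0
turn units [-0.004  0.001  0.027] | shift units after turn [-2.000e-03  1.200e-02  2.752e+00] | before turn [-2.000e-03  1.200e-02  2.752e+00]
```

Request:
{"op": "drive_tool", "data": {
  "rows": "0 0 0.027 0 0.012 0.3 1;0 0 0 0 0 0.6 1;0 0 0 0 0 0.6 1;0 0 0 0 0 0.4 1;0 0 0 0 0 0.3 1;0 0 0 0 0 0.1 1;0 0 0 0 0 0 1;0 0 0 0 0 0 1;0 0 0 0 0 0 1"
}}

```text
t: 20.37
tool_pos: [548.6, 115.7, 73.1]
orientation: [179.9, -0.0, 83.2]
wrist_force: [0.1, 0.2, -1.4]
gripper_width: 0.651
grip_force: 20.0
```

```bash
python3 go.py 547.7 115.6 60.5 83.3
```

```text
t 20.37 pos [548.6 115.7  73.1] rpy [ 1.7992e+02 -1.0000e-02  8.3180e+01] w 57.3 F [ 0.1  0.2 -1.4] grip 20.0
turn units [ 0.017 -0.002 -0.026] | shift units after turn [-0.007 -0.036  0.505] | before turn [-0.007 -0.036  0.505]
```

Request:
{"op": "drive_tool", "data": {
  "rows": "0 0 -0.026 -0.01 -0.036 0.2 1;0 0 0 0 0 0.15 1;0 0 0 0 0 0.1 1;0 0 0 0 0 0.05 1;0 0 0 0 0 0 1;0 0 0 0 0 0 1;0 0 0 0 0 0 1"
}}

```text
t: 20.95
tool_pos: [546.9, 115.5, 60.4]
orientation: [-180.0, 0.0, 83.3]
wrist_force: [-2.2, 0.1, 6.7]
gripper_width: 0.658
grip_force: 20.0
```

```bash
python3 go.py 547.7 115.6 60.5 83.3
```

```text
t 20.95 pos [546.9 115.5  60.4] rpy [-1.7997e+02  1.0000e-02  8.3300e+01] w 57.9 F [-2.2  0.1  6.7] grip 20.0
turn units [-0.006  0.002  0.   ] | shift units after turn [ 0.006  0.033 -0.003] | before turn [ 0.006  0.033 -0.003]
```

Request:
{"op": "drive_tool", "data": {
  "rows": "0 0 0 0 0.03 0 1;0 0 0 0 0 0 0.6;0 0 0 0 0 0 0.4;0 0 0 0 0 0 0;0 0 0 0 0 0 0;0 0 0 0 0 0 0;0 0 0 0 0 -0.4 0;0 0 0 0 0 -0.8 0;0 0 0 0 0 -1 0;0 0 0 0 0 -1 0;0 0 0 0 0 -0.8 0;0 0 0 0 0 -0.4 0"
}}

```text
t: 21.95
tool_pos: [549.4, 115.5, 173.6]
orientation: [179.7, -0.0, 83.3]
wrist_force: [0.7, 1.2, 1.1]
gripper_width: 0.998
grip_force: 0.0
```

```bash
python3 go.py 490 278 165 148.8; python3 go.py 490 278 165 58.8
```

```text
t 21.95 pos [549.4 115.5 173.6] rpy [ 1.7972e+02 -3.0000e-02  8.3290e+01] w 87.8 F [0.7 1.2 1.1] grip 0.0
turn units [  0.058   0.028 -14.292] | shift units after turn [5.399 4.33  0.342] | before turn [ 6.179 -3.12   0.331]
t 21.95 pos [549.4 115.5 173.6] rpy [ 1.7972e+02 -3.0000e-02  8.3290e+01] w 87.8 F [0.7 1.2 1.1] grip 0.0
turn units [ 0.058 -0.02   5.343] | shift units after turn [ 4.33  -5.399  0.342] | before turn [ 6.179 -3.12   0.331]
```

Request:
{"op": "drive_tool", "data": {
  "rows": "0 0 0 0.5 -0.25 0 0;0 0 0 0.883 -0.446 0 0;0 0 0 0.883 -0.446 0 0;0 0 0 0.883 -0.446 0 0;0 0 0 0.883 -0.446 0 0;0 0 0 0.883 -0.446 0 0;0 0 0 0.883 -0.446 0 0;0 0 0 0.38 -0.2 0 0;0 0 -0.9 0 0 0 0;0 0 -0.9 0 0 0 0;0 0 -0.9 0 0 0 0;0 0 -0.9 0 0 0 0"
}}

```text
t: 22.95
tool_pos: [487.3, 278.0, 168.6]
orientation: [-179.9, 0.0, 100.0]
wrist_force: [-0.6, -0.1, 0.6]
gripper_width: 1.0
grip_force: 0.0
```

Request:
{"op": "drive_tool", "data": {
  "rows": "0 0 -0.9 0 0 0 0;0 0 -0.9 0 0 0 0;0 0 -0.9 0 0 0 0;0 0 -0.83 0 0 0 0;0 0 0 0 0 0 0;0 0 0 0 0 0 0"
}}

```text
t: 23.45
tool_pos: [487.6, 277.8, 168.9]
orientation: [-179.9, -0.0, 115.9]
wrist_force: [0.6, -0.1, -0.1]
gripper_width: 1.001
grip_force: 0.0
```

```bash
python3 go.py 490 278 97 116; python3 - <<'E'
from h import *;from cell import optics
d=optics.read_camera('side');cv2.imwrite('pics/s3.png',cv2.resize(d['image'][130:290,150:370,::-1],None,fx=3,fy=3))
E
```

```text
t 23.45 pos [487.6 277.8 168.9] rpy [-1.7991e+02 -1.0000e-02  1.1585e+02] w 88.1 F [ 0.6 -0.1 -0.1] grip 0.0
turn units [-0.019 -0.002 -0.032] | shift units after turn [-0.034  0.089  2.878] | before turn [-0.035  0.094  2.878]
```

View pics/s3.png

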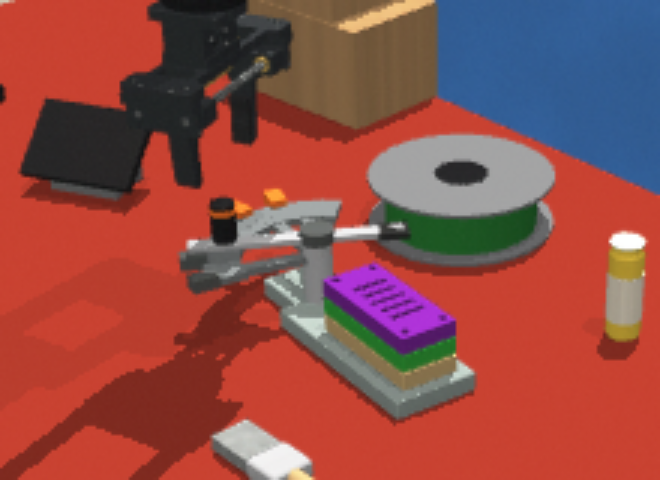

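The crop shows the purple/green/tan pile flush at crop (390,330). The open fingers straddle the upright knob at (222,220), ready to descend.

Request:
{"op": "drive_tool", "data": {
  "rows": "0 0 0 -0.034 0.09 0.4 0;0 0 0 0 0 0.7 0;0 0 0 0 0 0.7 0;0 0 0 0 0 0.6 0;0 0 0 0 0 0.3 0;0 0 0 0 0 0.15 0;0 0 0 0 0 0 0;0 0 0 0 0 0 0;0 0 0 0 0 0 0"
}}

```text
t: 24.25
tool_pos: [491.3, 278.4, 99.5]
orientation: [179.9, 0.0, 116.0]
wrist_force: [-0.4, 0.2, 0.3]
gripper_width: 0.995
grip_force: 0.0
```

```bash
python3 go.py 490 278 97 116
```

```text
t 24.25 pos [491.3 278.4  99.5] rpy [1.7991e+02 1.0000e-02 1.1596e+02] w 87.6 F [-0.4  0.2  0.3] grip 0.0
turn units [ 0.02   0.003 -0.009] | shift units after turn [ 0.008 -0.054  0.101] | before turn [ 0.008 -0.055  0.101]
```

Request:
{"op": "drive_tool", "data": {
  "rows": "0 0 0 0.01 -0.05 0.06 0;0 0 0 0 0 0 1;0 0 0 0 0 0 1;0 0 0 0 0 0 1;0 0 0 0 0 0 1;0 0 0 0 0 0 1;0 0 0 0 0 0 1;0 0 0 0 0 0 1;0 0 0 0 0 0 1;0 0 0 0 0 0 1"
}}

```text
t: 25.08
tool_pos: [489.4, 277.8, 97.1]
orientation: [-180.0, -0.0, 116.0]
wrist_force: [0.1, -0.3, 0.0]
gripper_width: 0.344
grip_force: 0.0
```

```bash
python3 go.py 490 278 97 116; python3 - <<'E'
import numpy as np
from scipy.spatial.transform import Rotation as R
from cell import robot
s=robot.state();p=np.array(s['tool_pos'][:2]);M=R.from_euler('xyz',[180,0,s['orientation'][2]],degrees=True).as_matrix()[:2,:2]
c=np.array([561.6,234.7]);r=p-c;a0=np.degrees(np.arctan2(r[1],r[0]));print(np.hypot(*r),a0,c+85*np.array([np.cos(np.radians(83.4)),np.sin(np.radians(83.4))]))
A=np.radians(np.linspace(a0,83.4,21));Q=c+np.linspace(np.hypot(*r),85,21)[:,None]*np.c_[np.cos(A),np.sin(A)]
print((np.diff(Q,axis=0)@M/25).round(2).tolist())
E
```

```text
t 25.08 pos [489.4 277.8  97.1] rpy [-180.     -0.    115.97] w 30.2 F [ 0.1 -0.3  0. ] grip 0.0
turn units [-0.001 -0.001 -0.007] | shift units after turn [-0.005  0.026  0.002] | before turn [-0.005  0.026  0.002]
84.12772215613056 149.16049988572794 [571.36965779 319.13668508]
[[0.1, 0.16], [0.09, 0.17], [0.08, 0.17], [0.07, 0.18], [0.06, 0.18], [0.05, 0.19], [0.04, 0.19], [0.03, 0.19], [0.02, 0.19], [0.01, 0.19], [-0.0, 0.19], [-0.01, 0.19], [-0.03, 0.19], [-0.04, 0.19], [-0.05, 0.19], [-0.06, 0.19], [-0.07, 0.18], [-0.08, 0.18], [-0.09, 0.17], [-0.1, 0.17]]
```

Request:
{"op": "drive_tool", "data": {
  "rows": "0 0 0 0 0 0 1;0 0 0 0 0 0 1;0 0 0 0 0 0 1;0 0 0 0 0 0 1;0 0 0 0.1 0.16 0 1;0 0 0 0.09 0.17 0 1;0 0 0 0.08 0.17 0 1;0 0 0 0.07 0.18 0 1;0 0 0 0 0 0 1"
}}

```text
t: 25.83
tool_pos: [499.4, 293.6, 96.9]
orientation: [-179.8, -0.1, 115.9]
wrist_force: [-6.7, 0.4, 4.5]
gripper_width: 0.262
grip_force: 20.0
```

```bash
python3 go.py 571.4 319.1 97 116
```

```text
t 25.83 pos [499.4 293.6  96.9] rpy [-1.7979e+02 -1.0000e-01  1.1594e+02] w 23.0 F [-6.7  0.4  4.5] grip 20.0
turn units [-0.047 -0.023 -0.012] | shift units after turn [-0.346  3.035 -0.004] | before turn [-0.343  3.036 -0.016]
```

Request:
{"op": "drive_tool", "data": {
  "rows": "0 0 0 0.06 0.18 0 1;0 0 0 0.05 0.19 0 1;0 0 0 0.04 0.19 0 1;0 0 0 0.03 0.19 0 1;0 0 0 0.02 0.19 0 1;0 0 0 0.01 0.19 0 1;0 0 0 0 0.19 0 1;0 0 0 -0.01 0.19 0 1;0 0 0 -0.03 0.19 0 1;0 0 0 -0.04 0.19 0 1;0 0 0 -0.05 0.19 0 1;0 0 0 0 0 0 1"
}}

```text
t: 26.83
tool_pos: [545.2, 318.4, 96.2]
orientation: [-179.8, -0.1, 115.9]
wrist_force: [-5.1, 1.4, 0.6]
gripper_width: 0.265
grip_force: 20.0
```

```bash
python3 go.py 571.4 319.1 97 116
```

```text
t 26.83 pos [545.2 318.4  96.2] rpy [-1.7979e+02 -1.4000e-01  1.1594e+02] w 23.3 F [-5.1  1.4  0.6] grip 20.0
turn units [-0.046 -0.03  -0.012] | shift units after turn [-0.435  0.953 -0.032] | before turn [-0.434  0.953 -0.037]
```

Request:
{"op": "drive_tool", "data": {
  "rows": "0 0 0 -0.06 0.19 0 1;0 0 0 -0.07 0.19 0 1;0 0 0 -0.08 0.18 0 1;0 0 0 -0.1 0.18 0 1;0 0 0 -0.1 0.17 0 1;0 0 0 0 0 0 1;0 0 0 0 0 0 1;0 0 0 0 0 0 1"
}}

```text
t: 27.5
tool_pos: [570.3, 318.7, 96.0]
orientation: [-179.8, -0.1, 116.0]
wrist_force: [-3.8, 2.9, -3.8]
gripper_width: 0.261
grip_force: 20.0
```

```bash
python3 go.py 571.4 319.1 97 116
```

```text
t 27.5 pos [570.3 318.7  96. ] rpy [-1.7985e+02 -8.0000e-02  1.1597e+02] w 23.0 F [-3.8  2.9 -3.8] grip 20.0
turn units [-0.033 -0.018 -0.006] | shift units after turn [-0.006  0.046 -0.041] | before turn [-0.006  0.046 -0.041]
```

Request:
{"op": "drive_tool", "data": {
  "rows": "0 0 0 0 0.04 0 1;0 0 0 0 0 0 1;0 0 0 0 0 0 0.5;0 0 0 0 0 0 0;0 0 0 0 0 0 0;0 0 0 0 0 0 0;0 0 0 0 0 0 0;0 0 0 0 0 0 0;0 0 0 0 0 -0.4 0;0 0 0 0 0 -0.8 0;0 0 0 0 0 -1 0;0 0 0 0 0 -1 0"
}}

```text
t: 28.5
tool_pos: [572.3, 318.5, 178.2]
orientation: [-179.9, -0.0, 116.0]
wrist_force: [1.8, -0.1, 0.7]
gripper_width: 0.986
grip_force: 0.0
```

Request:
{"op": "drive_tool", "data": {
  "rows": "0 0 0 0 0 -1 0;0 0 0 0 0 -0.5 0;0 0 0 1 0 0 0;0 0 0 1 0 0 0;0 0 0 1 0 0 0;0 0 0 1 0 0 0;0 0 0 1 0 0 0;0 0 0 1 0 0 0;0 0 0 1 0 0 0;0 0 0 1 0 0 0;0 0 0 0 0 0 0;0 0 0 0 0 0 0"
}}

```text
t: 29.5
tool_pos: [484.1, 499.4, 214.3]
orientation: [-180.0, 0.0, 116.1]
wrist_force: [0.5, -0.8, -0.1]
gripper_width: 1.002
grip_force: 0.0
```

```bash
python3 go.py 420 480 200 116; python3 - <<'E'
from h import *;from cell import optics
d=optics.read_camera('top');cv2.imwrite('pics/t4.png',d['image'][:,:,::-1])
measure(d,{'purple':((200,300,200,275),66,80,74,(120,170,50)),'knob':((120,200,200,300),118,140,129,None)})
E
```

```text
t 29.5 pos [484.1 499.4 214.3] rpy [-1.7997e+02  2.0000e-02  1.1611e+02] w 88.2 F [ 0.5 -0.8 -0.1] grip 0.0
turn units [-0.006  0.004  0.025] | shift units after turn [ 0.426 -2.644  0.571] | before turn [ 0.432 -2.643  0.572]
purple 1311 h med 74.8
purple xy 547.5 116.4 size 130.6 56.6 long-axis deg 83.2
knob 110 h med 129.0
knob xy 572.0 317.0 size 24.3 23.8 long-axis deg 27.8
```

View pics/t4.png

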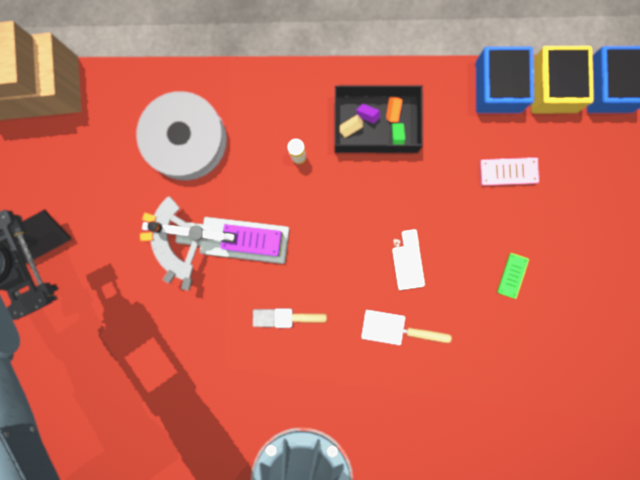

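The picture shows the pointer between the orange jaws at (148,228) and the pad over the pile at (230,238). Purple measures (547.5, 116.4) mm and the knob (572, 317) mm. The robot is clear, so I hand it in.

```bash
python3 -c "
from cell import robot
print(robot.finish_job())"
```

```text
the job is handed in; nothing more can be done
None
```

I laid the green cover and then the purple one on the tan one, within about 1 mm by camera, and swung the keeper into the orange notch with its pad over the pile. The job is handed in, but `finish_job()` returned no verdict.

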